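# Hang a slotted heat sink on a headed stud

## Robot

A 6-joint arm with a two-finger parallel gripper is mounted at the origin on the work surface. World frame = base frame: x ahead of the robot, y to its left, z up, the work surface at z = 0. Lengths are in m, angles in rad, forces in N, time in s.
With the tool pointing down it reaches from about 0.275 to 1 m from the base axis. Payload 8.4 kg.
Tool frame: the origin (TCP) lies at the very end of the fingers, on their centre line; the grasp point (between the pads) lies 19 mm behind it; z points along the fingers, y is the line along which they close (so a half turn about z gives the same grasp; the last joint's range is limited). The gripper opens to 85 mm and grips with 20 to 120 N. Pads are 22 mm wide; open, the fingers measure 114 mm over their backs; the gripper's body (76 mm by 85 mm) begins 54 mm behind the grasp point. The pads swing forward as they close: fully open they stand 13 mm farther back than shut.
Start: joints at [-1.246, 0.353, 1.633, -0, 1.155, -0.002], TCP at [0.201, -0.592, 0.231] pointing down, gripper open.
Joint ranges: [-2.63, 2.63], [-0.92, 2.1], [0.06, 2.66], [-1.3, 4.44], [0, 2.69], [-3.02, 3.02]. Speed limits (rad/s): [2.22, 2.22, 2.79, 3.14, 3.14, 3.14].

## Interface

Orientations are given as [roll, pitch, yaw] about the fixed x, y, z axes, in that order (R = Rz(yaw) Ry(pitch) Rx(roll)).
In Python, from rig import ctrl, eyes, ticket gives the robot as it stands.
- The arm moves only by the tool jog_arm, never from a script. Its arguments are lists of equal length, an entry for each row: "xyz": the shift along the tool's x, y, z in m, a list of three; "angular": the turn, a rotation vector about the tool's x, y, z in rad, a list of three; "grip": the closure, from 0 (fully open) to 1 (shut). A call has exactly 5 rows; each row is the pose to reach, as a shift and turn from the pose commanded when the call began, along the tool's axes at that moment; what a row does not reach only later rows make up. A row lasts 1/10 s, in which the tool goes at most 50 mm and 8.59 degrees, less where a joint would pass 70% of its speed; a pose out of reach is approached as far as the arm can. A call with a gripper value outside its range is refused whole. The fingers move at their own pace and stop on an object; the grip force is fixed at half the most. Time passes only in rows, so rows that repeat a pose let the fingers close, or fill a call up. It gives the time, the measured TCP pose, the force, the opening and the grip force at its end, in the units of the state.
- ctrl.sense(): the state, without advancing time (a new reading comes with each control period).
- eyes.get_image(name): name is "scene" or "top" or "wrist"; returns (picture, depth): 384x512x3 uint8, red, green, blue; 384x512 float32, m along the optical axis (not along the pixel's ray), 0 where there is no reading.
- eyes.camera_model(name): a dict with "fx", "fy", "cx", "cy" (pixels), "k1" (the pictures are not rectified: a ray, as slopes to the right and down, at radius r is drawn at 1 + k1 r^2 times it, then the intrinsics apply), "xyz" and "attitude" of the camera in the world; the wrist camera has in their place "hand_eye" (4x4, takes a point from camera to tool coordinates, whose origin is the TCP and whose axes are the flange's). Camera axes: x right, y down, z forward; pixel columns grow to the right and rows downward; lengths in m; the calibration is good to about 2 mm. A picture is of the moment at which its call begins: read the wrist's pose just before it. camera_model takes no time and is no camera call.
- ticket.job_done(): hands the job in; it is judged then, once.
The state is a dict: "time_s": time; "joints": joint angles; "qvel": joint speeds; "tau": joint torques, N m; "position": TCP position; "ee_rot": TCP orientation; "ft_force": force on the tool from outside, world axes, zero at the start; "torque": the same for the moment, N m; "gripper_width": opening from 0.0 (shut) to 1.0 (fully open); "grip_force": force on a finger pad.
Only numpy, scipy, OpenCV 4.12 (cv2) and the standard library are available. Lean on these libraries where they do the work, as an engineer would, in place of code of your own. Each camera call takes 0.05 s, during which the arm holds its last target. There are 200 camera calls.

## Task

Pick up the finned heat sink standing on the repair bench and hang it by the slot of its strap on the headed stud of the stand: slide the slot sideways over the stud between its head and shoulder, then let the heat sink down so that the stud sits in the notch at the slot's end, and leave it hanging there freely. The stud's height was set by hand, so feel for it and never force the strap against the stand (stay below 25 N); do not push the board, jar, spool or screwdriver about.

Things in the scene. Friction and masses are not known exactly. Their poses are not given: they have to be found in the camera images.
- sink_mid (a point): Loose aluminium heat sink, 0.2 to 0.4 kg, upright on the bench; this point: centre line, 75 mm up, half-way. z up, x normal to its flat strap, y along the strap's width. Finned block 30 (x) x 50 (y) x 50 mm high; above it one plate 8 mm thick (x -4 to 4) with slot, notch and grip tab, y from -42 to 52, centre of mass near y = 0. Heights below are above its underside.
- sink_tab (a point): Middle of the heat sink's grip tab: 30 mm wide (y -15 to 15), 8 mm thick (x), from height 100 to the top at 150; this point is at height 125, y = 0. Best gripped across its width. Axes as sink_mid. Below it a solid bar, height 84 to 100, y -42 to 52.
- sink_notch (a point): Top middle of the notch: height 84, y = 0. The slot (13 mm high) opens at the +y edge: floor = lower lip, top at height 62, reaching to y = 14; roof = upper lip, underside at height 75, reaching farther, to y = 52; closed end = edge of the solid web at y = -6.5. There it turns up into the notch, y -6.5 to 6.5. Stud in the notch: it hangs balanced.
- stand: Fixed stand; origin at its foot's centre, on the bench; z up, x along the stud from post to head. Foot 120 (x) x 100 x 12 mm high; post 30 x 30 mm on the origin, top at 177 mm; on it a clamp block 40 x 42 x 22 mm high carries a level round steel stud at y = 0: shoulder 18 mm diameter, x 20 to 40 mm; neck 10 mm diameter, x 40 to 54; head 20 mm diameter, x 54 to 60.
- stand_gap (a point): Point on the bench straight below the middle of the stud's neck (stand x = 47 mm, y = 0). The clamp is tight but was set by hand: the stud's axis is 120 to 160 mm above this point, to be seen or felt, e.g. by lowering the long upper lip on the neck. The strap goes in the 14 mm gap with its x along the stand's x, either way round. No more than 25 N on the stud.
- board: Bystander: green circuit board 150 x 240 mm on 30 mm spacers, about 60 mm high with its parts; origin at the centre, on the bench.
- jar: Bystander: amber jar, 44 mm diameter, 50 mm high; origin at the centre of its underside.
- spool: Bystander: white ring-shaped spool, 52 mm diameter, 22 mm high; origin at the centre of its underside.
- driver: Bystander: screwdriver lying on the bench, along its x axis.
Not all that is in view belongs to the job. Leave any orange or red look-alike of the part that bears sink_mid alone. Several things look just like the stand: the one meant starts farthest to the robot's left.

How it is judged:
On the way, in this order (a step that is already met when the one before it is completed fails the run):
1. the heat sink is lifted clear of the bench (height (world z) of sink_mid above 0.105 m), for 0.2 s.
2. the strap has been slid sideways onto the stud: it is between head and shoulder with the stud at the slot's inner end (x of sink_mid in the frame of stand between 0.04 and 0.054 m and y of sink_mid in the frame of stand between -0.008 and 0.008 m and height (world z) of sink_mid between 0.11 and 0.172 m), for 0.1 s.
At the end, for the whole second after the job is handed in: Hangs released, at rest, on the stand alone: centre line within 5 mm sideways of the stud's axis, plate in the neck's gap (within 7 mm of its middle), middle 110 to 163 mm above the bench, upright within 7 degrees, x axis within 17 degrees of the stand's, either way round (x of sink_mid in the frame of stand between 0.04 and 0.054 m and y of sink_mid in the frame of stand between -0.005 and 0.005 m and height (world z) of sink_mid between 0.11 and 0.163 m and angle between sink_mid's own z axis and vertical below 0.12 rad and angle between the x axis of sink_mid and the x axis of stand, either way round below 0.3 rad and contact force between sink and stand above 0.8 N and linear speed of sink below 0.03 m/s); the robot touches nothing.
It fails at once if the heat sink is pressed or knocked against the stand with more than 25 N (contact force between sink and stand above 25 N).
It fails at once if the board is moved by more than 20 mm (distance of board from where it was at the start of the episode above 0.02 m).
It fails at once if the jar is moved by more than 20 mm (distance of jar from where it was at the start of the episode above 0.02 m).
It fails at once if the spool is moved by more than 20 mm (distance of spool from where it was at the start of the episode above 0.02 m).
It fails at once if the driver is moved by more than 20 mm (distance of driver from where it was at the start of the episode above 0.02 m).
It also fails if it takes over 48 s, if anything falls off the work surface, if the arm or the gripper's body presses on something with over 40 N, if the wrist force passes 120 N, or if a joint passes its speed limit or range.

## Working session

There is one attempt and no reset: what is moved stays moved. The work goes in short steps, Python scripts to look and compute and a tool call to move; the robot and the scene stay as the last step left them, time stands still between calls to the robot, and variables do not carry over. Pictures are saved under pics/ and viewed, at most 10 in all, crops included, and the job is handed in when it is done.

Besides the shell and the picture viewer there is one more tool, called after "Emit:" by a JSON object that holds its "method" and its "body", one argument or row to a line. jog_arm: Moves the arm, as the interface text tells. Its arguments: {"type":"object","properties":{"xyz":{"type":"array"},"angular":{"type":"array"},"grip":{"type":"array"}},"required":["xyz","angular","grip"]}

```bash
mkdir -p pics
cat > h.py <<'E'
import numpy as np, cv2
from scipy.spatial.transform import Rotation as R
from rig import ctrl, eyes, ticket
def save(n,im): cv2.imwrite('pics/'+n+'.png',im[:,:,::-1])
def cam(name):
    m=eyes.camera_model(name)
    if name=='wrist':
        s=ctrl.sense(); T=np.eye(4); T[:3,:3]=R.from_euler('xyz',s['ee_rot']).as_matrix(); T[:3,3]=s['position']
        T=T@np.array(m['hand_eye'])
    else:
        T=np.eye(4); a=np.array(m['attitude']); T[:3,:3]=R.from_euler('xyz',a).as_matrix() if a.shape==(3,) else a; T[:3,3]=m['xyz']
    return m,T
def rays(m,uv):
    uv=np.asarray(uv,float).reshape(-1,2); d=np.c_[(uv[:,0]-m['cx'])/m['fx'],(uv[:,1]-m['cy'])/m['fy']]; p=d.copy()
    for _ in range(15): p=d/(1+m['k1']*(p**2).sum(1,keepdims=True))
    return np.c_[p,np.ones(len(p))]
def plane(m,T,uv,z):
    d=rays(m,uv)@T[:3,:3].T; return T[:3,3]+d*((z-T[2,3])/d[:,2:])
def cloud(m,T,dep):
    h,w=dep.shape; u,v=np.meshgrid(np.arange(w),np.arange(h))
    P=rays(m,np.c_[u.ravel(),v.ravel()])*dep.reshape(-1,1)
    return (P@T[:3,:3].T+T[:3,3]).reshape(h,w,3)
E
python3 - <<'E'
from h import *
print(ctrl.sense())
for n in ['scene','top','wrist']:
    m,T=cam(n); print(n,m); im,d=eyes.get_image(n); np.savez('pics/'+n,im=im,d=d,T=T); save(n,im)
a=[cv2.imread(f'pics/{n}.png') for n in ['scene','top']]
E
```

```text
{'time_s': 0.0, 'joints': array([-1.24642669e+00,  3.53674312e-01,  1.63413494e+00, -8.87383179e-07,
        1.15519015e+00, -2.37909385e-03]), 'qvel': array([ 0.00049254,  0.00231185,  0.00024268,  0.00014307, -0.00114608,
       -0.00122157]), 'tau': array([-3.79795732e-03, -6.05252981e+01, -3.42067587e+01, -1.77657371e-04,
        9.45191598e-03,  2.04284657e-05]), 'position': array([ 0.20046417, -0.59147751,  0.23054499]), 'ee_rot': array([-3.14018590e+00, -2.53545628e-06,  3.26749087e-01]), 'ft_force': array([-0.4522691 ,  1.87719722,  0.42321934]), 'torque': array([-0.03452969, -0.03925373, -0.01487942]), 'grip_force': 0.0, 'gripper_width': 0.9984095465963109}
scene {'fx': 369.3493888314565, 'fy': 369.3493888314565, 'cx': 249.37954319721442, 'cy': 194.14582394985177, 'k1': 0.038634182719979565, 'xyz': array([0.91977288, 0.42165676, 0.90227906]), 'attitude': array([-2.55883896e+00, -1.43225721e-03,  2.47846464e+00])}
top {'fx': 419.016750167734, 'fy': 419.016750167734, 'cx': 262.23834584077105, 'cy': 196.31759916328178, 'k1': -0.07781754015034377, 'xyz': array([ 0.51539355, -0.02011894,  1.19432302]), 'attitude': array([-3.06942884,  0.01758101, -1.57707528])}
wrist {'fx': 329.71825462968354, 'fy': 329.71825462968354, 'cx': 258.96072519837895, 'cy': 188.61218428000615, 'k1': -0.0583593565503223, 'hand_eye': array([[-8.49406494e-04, -9.57945185e-01, -2.86949996e-01,
         7.33469101e-02],
       [ 9.99999162e-01, -5.33421040e-04, -1.17936111e-03,
        -2.38200183e-04],
       [ 9.76698129e-04, -2.86950757e-01,  9.57944836e-01,
        -1.42625618e-01],
       [ 0.00000000e+00,  0.00000000e+00,  0.00000000e+00,
         1.00000000e+00]])}
```

View pics/scene.png

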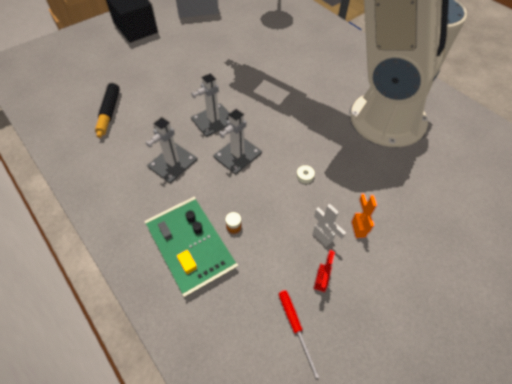

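View pics/top.png

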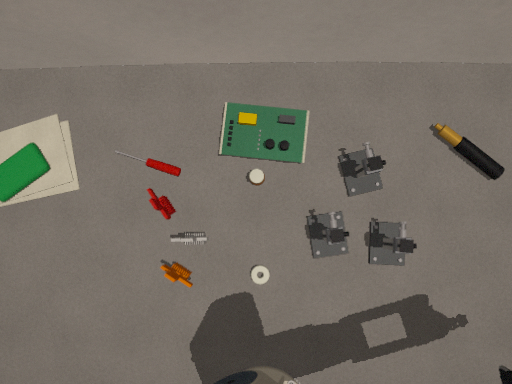

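Scene: silver sink at (328,228), with red (325,272) and orange (365,217) look-alikes. The stands are at (210,105), (170,152) and (237,142). In the top view they are at (327,234), (360,170) and (390,242). Image left is the robot's left (+y), so the top (327,234) = scene (237,142) stand fits. An enlarged crop will confirm it.

Run:
```python
from h import *
def g(n):
    z=np.load(f'pics/{n}.npz'); m=eyes.camera_model(n); return z['im'],m,z['T'],cloud(m,z['T'],z['d'])
for n in ['scene','top']:
    im,m,T,C=g(n); globals()[n]=(im,m,T,C)
    hsv=cv2.cvtColor(im,cv2.COLOR_RGB2HSV)
    print(n,'bench z',np.percentile(C[100:300,100:400,2],[5,30,50]))
    for nm,(u,v) in dict(scene=dict(stand=(237,142),s2=(170,152),s3=(210,105),sink=(328,228)),top=dict(stand=(327,234),s2=(360,170),s3=(390,242),sink=(188,239)))[n].items():
        r=26 if nm!='sink' else 24
        P=C[v-r-8:v+r+8,u-r:u+r].reshape(-1,3); c=im[v-r-8:v+r+8,u-r:u+r].reshape(-1,3).astype(int)
        sat=c.max(1)-c.min(1)
        foot=P[(P[:,2]>.007)&(P[:,2]<.02)]; hi=P[(P[:,2]>.03)&(sat<40)]
        print(n,nm,'n',len(foot),len(hi),'zmax',P[:,2].max().round(3))
        if nm!='sink' and len(foot)>20:
            rc=cv2.minAreaRect((foot[:,:2]*1000).astype(np.float32)); print('  foot rect mm',np.round(rc[0],1),np.round(rc[1],1),round(rc[2],1))
        for a,b in [(.03,.06),(.06,.1),(.1,.12),(.12,.15),(.15,.18),(.18,.21)]:
            q=hi[(hi[:,2]>a)&(hi[:,2]<b)]
            if len(q)>5:
                rc=cv2.minAreaRect((q[:,:2]*1000).astype(np.float32)); print('  z',a,b,len(q),q[:,:2].mean(0).round(3),np.round(rc[0]),np.round(rc[1]),round(rc[2]))
s=cv2.resize(scene[0][70:190,130:290],(640,480),interpolation=3)[:, :]
a=cv2.resize(scene[0][60:190,130:270],(420,390),interpolation=2); b=cv2.resize(top[0][190:270,280:360],(380,390),interpolation=2)
save('crop1',np.hstack([a,b]))
a=cv2.resize(scene[0][190:260,295:385],(400,311),interpolation=2); b=cv2.resize(top[0][205:275,150:240],(400,311),interpolation=2)
save('crop2',np.hstack([a,b]))
```

```text
scene bench z [-0.00324903 -0.00104629  0.00013095]
scene stand n 1019 790 zmax 0.902
  foot rect mm [ 486.1 -253.9] [263.  136.4] 83.9
  z 0.03 0.06 144 [ 0.485 -0.241] [ 482. -255.] [183.  34.] 81
  z 0.06 0.1 137 [ 0.496 -0.195] [ 486. -255.] [180.  34.] 84
  z 0.1 0.12 63 [ 0.498 -0.174] [ 498. -175.] [21. 38.] 58
  z 0.12 0.15 218 [ 0.513 -0.175] [ 515. -176.] [72. 62.] 31
  z 0.15 0.18 215 [ 0.495 -0.18 ] [ 493. -182.] [37. 40.] 8
scene s2 n 805 755 zmax 0.902
  foot rect mm [ 615.5 -303.6] [251.  112.7] 22.1
  z 0.03 0.06 92 [ 0.673 -0.271] [ 675. -272.] [23. 41.] 60
  z 0.06 0.1 128 [ 0.673 -0.271] [ 674. -272.] [22. 40.] 60
  z 0.1 0.12 71 [ 0.672 -0.271] [ 674. -273.] [24. 41.] 57
  z 0.12 0.15 196 [ 0.689 -0.269] [ 688. -272.] [72. 60.] 37
  z 0.15 0.18 247 [ 0.672 -0.276] [ 687. -273.] [73. 45.] 25
scene s3 n 608 918 zmax 0.902
  foot rect mm [ 460.1 -427.2] [256.2 120.6] 85.1
  z 0.03 0.06 83 [ 0.47  -0.345] [ 472. -348.] [22. 40.] 45
  z 0.06 0.1 132 [ 0.475 -0.328] [ 481. -269.] [197.  32.] 80
  z 0.1 0.12 81 [ 0.481 -0.296] [ 480. -267.] [197.  33.] 80
  z 0.12 0.15 3
[... 1207 characters left out ...]
 [ 459.  -350.3] [100.6 132.9] 86.6
  z 0.03 0.06 36 [ 0.468 -0.337] [ 468. -337.] [ 2. 28.] 85
  z 0.06 0.1 50 [ 0.469 -0.338] [ 468. -337.] [ 3. 30.] 87
  z 0.1 0.12 10 [ 0.467 -0.338] [ 469. -337.] [ 2. 28.] 87
  z 0.12 0.15 161 [ 0.49  -0.349] [ 485. -358.] [53. 77.] 89
  z 0.15 0.18 260 [ 0.468 -0.348] [ 486. -352.] [38. 76.] 82
  z 0.18 0.21 10 [ 0.468 -0.353] [ 468. -351.] [15. 31.] 66
top sink n 30 283 zmax 1.194
  z 0.03 0.06 140 [0.484 0.187] [484. 187.] [30. 50.] 1
  z 0.06 0.1 55 [0.484 0.186] [484. 192.] [ 8. 95.] 2
  z 0.1 0.12 32 [0.483 0.188] [484. 192.] [ 7. 92.] 2
  z 0.12 0.15 32 [0.484 0.183] [484. 187.] [30.  8.] 89
  z 0.15 0.18 17 [0.483 0.189] [483. 187.] [27.  5.] 90
```

View pics/crop1.png

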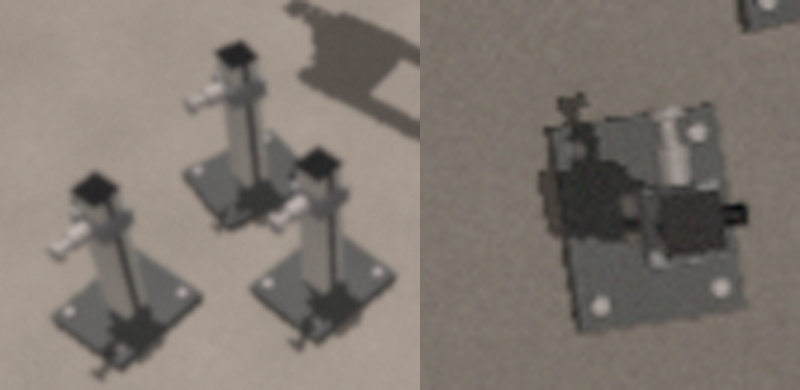

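View pics/crop2.png

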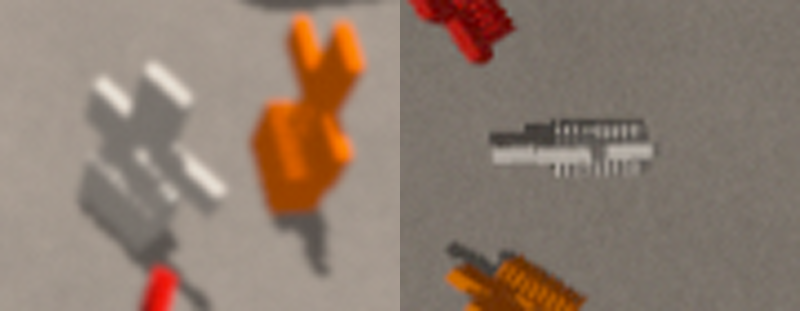

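The crop confirms the stand at top (327,234): stud pointing along +x with about 8° yaw. The silver sink at (188,239) has its slot opening toward world +y. I'll look at the stand with the wrist camera on the way.

Emit:
{"method": "jog_arm", "body": {
  "xyz": [
    [0.036,-0.021,-0.01],
    [0.072,-0.042,-0.02],
    [0.108,-0.063,-0.03],
    [0.144,-0.084,-0.04],
    [0.18,-0.105,-0.05]
  ],
  "angular": [
    [0,0,0],
    [0,0,0],
    [0,0,0],
    [0,0,0],
    [0,0,0]
  ],
  "grip": [0,0,0,0,0]
}}

```text
time_s: 0.65
position: [0.3381, -0.4332, 0.2815]
ee_rot: [-3.141, 0.0, 0.327]
ft_force: [0.3, -0.3, -0.5]
gripper_width: 0.999
grip_force: 0.0
```

Emit:
{"method": "jog_arm", "body": {
  "xyz": [
    [0.036,-0.021,-0.01],
    [0.072,-0.042,-0.02],
    [0.108,-0.063,-0.03],
    [0.144,-0.084,-0.04],
    [0.18,-0.105,-0.05]
  ],
  "angular": [
    [0,0,0],
    [0,0,0],
    [0,0,0],
    [0,0,0],
    [0,0,0]
  ],
  "grip": [0,0,0,0,0]
}}

```text
time_s: 1.15
position: [0.4749, -0.2759, 0.3316]
ee_rot: [-3.142, 0.0, 0.327]
ft_force: [0.1, -0.6, 0.3]
gripper_width: 1.001
grip_force: 0.0
```

Emit:
{"method": "jog_arm", "body": {
  "xyz": [
    [0.03,-0.02,0],
    [0.06,-0.04,0],
    [0.08,-0.05,0],
    [0.1,-0.061,0],
    [0.1,-0.061,0]
  ],
  "angular": [
    [0,0,0.05],
    [0,0,0.1],
    [0,0,0.15],
    [0,0,0.187],
    [0,0,0.187]
  ],
  "grip": [0,0,0,0,0]
}}

```text
time_s: 1.65
position: [0.5506, -0.1857, 0.3309]
ee_rot: [-3.141, -0.0, 0.141]
ft_force: [-0.0, 0.1, 0.3]
gripper_width: 1.005
grip_force: 0.0
```

```bash
cat > look.py <<'E'
import sys
from h import *
n=sys.argv[1]
for i in range(1):
    m,T=cam('wrist'); s=ctrl.sense(); im,d=eyes.get_image('wrist')
np.savez('pics/'+n,im=im,d=d,T=T); save(n,im)
print(s['time_s'],s['position'].round(4),s['ee_rot'].round(4),abs(s['qvel']).max().round(3),s['ft_force'].round(2))
E
python3 look.py w1
```

```text
1.65 [ 0.5506 -0.1857  0.3309] [-3.1408e+00 -2.0000e-04  1.4120e-01] 0.079 [-0.    0.12  0.29]
```

View pics/w1.png

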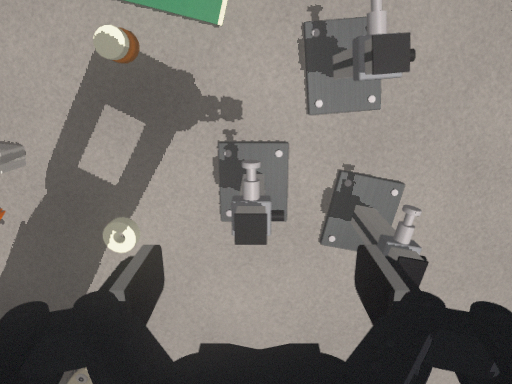

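The stand's stud is at about (251,162–195), with the head at (251,164) and the clamp and post at (251,225). Its foot is axis-aligned in the image, so tool yaw ≈ stand yaw. Next I measure the head, foot and height from depth.

Run:
```python
from h import *
z=np.load('pics/w1.npz'); m=eyes.camera_model('wrist'); T=z['T']; C=cloud(m,T,z['d']); im=z['im'].astype(int)
# foot yaw from edges
F=(C[...,2]>.006)&(C[...,2]<.02); F[:, :200]=0; F[:, 305:]=0; F[:130]=0;F[245:]=0
P=C[F]; rc=cv2.minAreaRect((P[:,:2]*1000).astype(np.float32)); print('foot',rc, 'z',np.median(P[:,2]))
# columns/rows extents of foot mask
for r in range(145,220,12):
    c=np.where(F[r])[0]; print(r,c.min(),c.max(),plane(m,T,[(c.min()-.5,r),(c.max()+.5,r)],.012)[:,:2].round(4).tolist())
# stud profile
for r in range(152,205,2):
    row=C[r,225:290]; k=np.where((row[:,2]>.1)&(row[:,2]<.2))[0]
    if len(k): print(r,k.min()+225,k.max()+225,'zmax %.4f'%np.median(np.sort(row[k,2])[-3:]), 'mid',row[k,:2].mean(0).round(4))
b=C[215:243,236:267].reshape(-1,3); b=b[b[:,2]>.165]; print('post top',len(b),b.mean(0).round(4),np.median(b[:,2]), cv2.minAreaRect((b[:,:2]*1000).astype(np.float32)))
```

```text
foot ((493.1075134277344, -183.48345947265625), (120.20728302001953, 100.17179870605469), 7.922700881958008) z 0.011927665358148598
145 219 287 [[0.5416, -0.1283], [0.5552, -0.2245]]
157 219 287 [[0.5245, -0.1301], [0.5383, -0.2273]]
169 220 287 [[0.5073, -0.1334], [0.521, -0.2302]]
181 219 287 [[0.4893, -0.1339], [0.5034, -0.2331]]
193 219 286 [[0.4711, -0.1358], [0.4851, -0.2346]]
205 220 286 [[0.4527, -0.1392], [0.4667, -0.2377]]
217 221 286 [[0.4339, -0.1427], [0.4479, -0.2408]]
160 243 258 zmax 0.1357 mid [ 0.5522 -0.1756]
162 241 259 zmax 0.1454 mid [ 0.552  -0.1754]
164 241 259 zmax 0.1486 mid [ 0.5505 -0.1757]
166 241 259 zmax 0.1484 mid [ 0.5484 -0.1759]
168 245 255 zmax 0.1489 mid [ 0.5467 -0.1762]
170 246 255 zmax 0.1440 mid [ 0.5434 -0.177 ]
172 246 255 zmax 0.1436 mid [ 0.5414 -0.1773]
174 246 255 zmax 0.1443 mid [ 0.5392 -0.1776]
176 247 255 zmax 0.1440 mid [ 0.5372 -0.1784]
178 245 256 zmax 0.1435 mid [ 0.5345 -0.1782]
180 242 258 zmax 0.1434 mid [ 0.5325 -0.178 ]
182 242 258 zmax 0.1482 mid [ 0.5316 -0.1782]
184 242 258 zmax 0.1480 mid [ 0.5294 -0.1785]
186 242 258 zmax 0.1480 mid [ 0.5274 -0.1787]
188 242 258 zmax 0.1479 mid [ 0.5251 -0.179 ]
190 243 258 zmax 0.1476 mid [ 0.5232 -0.1798]
192 239 263 zmax 0.1477 mid [ 0.5162 -0.1809]
194 239 264 zmax 0.1476 mid [ 0.5144 -0.1817]
196 232 269 zmax 0.1474 mid [ 0.5143 -0.1804]
198 232 270 zmax 0.1482 mid [ 0.5133 -0.1816]
200 231 270 zmax 0.1482 mid [ 0.5126 -0.1813]
202 231 270 zmax 0.1506 mid [ 0.5113 -0.1815]
204 231 270 zmax 0.1505 mid [ 0.5092 -0.1818]
post top 868 [ 0.4942 -0.185   0.1779] 0.1768963457886275 ((550.2783203125, -176.89744567871094), (144.7718048095703, 29.612497329711914), 8.128018379211426)
```

Stand: origin (0.493, -0.1835), yaw 0.138, stud axis z ≈ 0.139, neck middle ≈ (0.5396, -0.177). Now over to the sink.

Emit:
{"method": "jog_arm", "body": {
  "xyz": [
    [0.001,-0.035,0],
    [0.003,-0.08,0],
    [0.004,-0.12,0],
    [0.005,-0.16,0],
    [0.006,-0.2,0]
  ],
  "angular": [
    [0,0,0],
    [0,0,0],
    [0,0,0],
    [0,0,0],
    [0,0,0]
  ],
  "grip": [0,0,0,0,0]
}}

```text
time_s: 2.2
position: [0.5265, 0.0117, 0.3313]
ee_rot: [3.141, 0.0, 0.139]
ft_force: [0.3, 0.0, 0.5]
gripper_width: 0.996
grip_force: 0.0
```

Emit:
{"method": "jog_arm", "body": {
  "xyz": [
    [0.002,-0.045,0],
    [0.004,-0.09,0.01],
    [0.006,-0.135,0.02],
    [0.007,-0.175,0.03],
    [0.007,-0.175,0.03]
  ],
  "angular": [
    [0,0,0.03],
    [0,0,0.07],
    [0,0,0.11],
    [0,0,0.141],
    [0,0,0.141]
  ],
  "grip": [0,0,0,0,0]
}}

```text
time_s: 2.7
position: [0.5085, 0.1883, 0.2998]
ee_rot: [-3.141, 0.002, 0.002]
ft_force: [0.7, -0.5, 0.5]
gripper_width: 1.001
grip_force: 0.0
```

```bash
python3 look.py w2
python3 - <<'E'
from h import *
z=np.load('pics/w2.npz'); m=eyes.camera_model('wrist'); T=z['T']; C=cloud(m,T,z['d']); im=z['im'].astype(int)
sat=im.max(2)-im.min(2)
near=(abs(C[...,0]-.484)<.05)&(abs(C[...,1]-.19)<.08)&(sat<50)
for a,b in [(.04,.056),(.09,.108),(.143,.158)]:
    M=near&(C[...,2]>a)&(C[...,2]<b); P=C[M]
    v,u=np.where(M); print(a,len(P),'px',u.min(),u.max(),v.min(),v.max(),'z',np.median(P[:,2]).round(4))
    rc=cv2.minAreaRect((P[:,:2]*1000).astype(np.float32)); print(rc)
    print(cv2.fitLine((P[:,:2]*1000).astype(np.float32),cv2.DIST_HUBER,0,.01,.01).ravel())
E
```

```text
2.7 [0.5085 0.1883 0.2998] [-3.1412e+00  2.3000e-03  1.6000e-03] 0.101 [ 0.7  -0.47  0.54]
0.04 325 px 240 281 159 174 z 0.0497
((491.0377197265625, 187.27584838867188), (16.806133270263672, 50.123634338378906), 2.1039977073669434)
[ 9.9822365e-02 -9.9500525e-01  4.9045926e+02  1.8882465e+02]
0.09 667 px 214 299 177 188 z 0.0997
((484.14666748046875, 191.67527770996094), (8.743974685668945, 92.45404815673828), 1.8745955228805542)
[ 4.1209068e-02 -9.9915057e-01  4.8653934e+02  1.9292778e+02]
0.143 328 px 246 277 192 202 z 0.1498
((484.15838623046875, 186.5778350830078), (8.908613204956055, 29.297283172607422), 1.4536876678466797)
[ 1.1348437e-02 -9.9993563e-01  4.8534149e+02  1.8660435e+02]
```

View pics/w2.png

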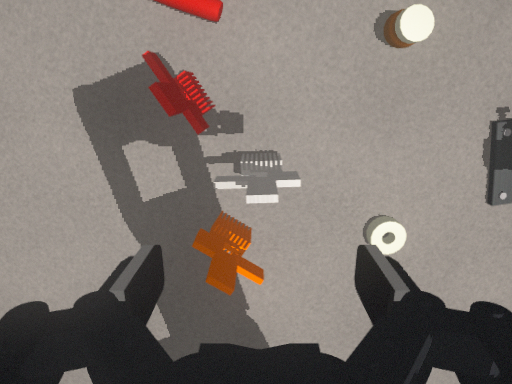

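The silver sink's tab top is at (262,198). Tab centre is (0.4842, 0.1866), yaw ≈ +0.033, and the bar is offset to +y, so the slot opens toward +y. The orange and red look-alikes are clear of the fingers. Descend and grip.

Emit:
{"method": "jog_arm", "body": {
  "xyz": [
    [-0.012,0.001,0.025],
    [-0.0245,0.0015,0.06],
    [-0.0245,0.0015,0.1],
    [-0.0245,0.0015,0.12],
    [-0.0245,0.0015,0.12]
  ],
  "angular": [
    [0,0,-0.015],
    [0,0,-0.031],
    [0,0,-0.031],
    [0,0,-0.031],
    [0,0,-0.031]
  ],
  "grip": [0,0,0,0,0]
}}

```text
time_s: 3.25
position: [0.4838, 0.1817, 0.179]
ee_rot: [3.139, 0.005, 0.029]
ft_force: [-0.0, -0.8, 1.2]
gripper_width: 1.0
grip_force: 0.0
```

```bash
python3 look.py w3; python3 -c "
from h import *
s=ctrl.sense();print(s['position'].round(4),s['ee_rot'].round(4))"
```

```text
3.25 [0.4838 0.1817 0.179 ] [3.1395 0.0046 0.0291] 0.061 [-0.   -0.78  1.24]
[0.4851 0.1824 0.1808] [3.1405e+00 2.0000e-03 2.8900e-02]
```

Emit:
{"method": "jog_arm", "body": {
  "xyz": [
    [-0.001,-0.002,0.015],
    [-0.001,-0.004,0.035],
    [-0.001,-0.004,0.055],
    [-0.001,-0.004,0.07],
    [-0.001,-0.004,0.07]
  ],
  "angular": [
    [0,0,-0.004],
    [0,0,-0.004],
    [0,0,-0.004],
    [0,0,-0.004],
    [0,0,-0.004]
  ],
  "grip": [0,0,0,0,0]
}}

```text
time_s: 3.8
position: [0.4846, 0.1873, 0.1114]
ee_rot: [3.141, 0.0, 0.033]
ft_force: [0.6, -0.9, 1.4]
gripper_width: 1.004
grip_force: 0.0
```

Emit:
{"method": "jog_arm", "body": {
  "xyz": [
    [0,0,0],
    [0,0,0],
    [0,0,0],
    [0,0,0],
    [0,0,0]
  ],
  "angular": [
    [0,0,0],
    [0,0,0],
    [0,0,0],
    [0,0,0],
    [0,0,0]
  ],
  "grip": [0.3,0.4,0.6,0.8,1]
}}

```text
time_s: 4.3
position: [0.4849, 0.1878, 0.1122]
ee_rot: [3.141, -0.001, 0.034]
ft_force: [-0.5, -3.7, 7.0]
gripper_width: 0.339
grip_force: 58.7
```

Emit:
{"method": "jog_arm", "body": {
  "xyz": [
    [0,0,0],
    [0,0,0],
    [0,0,0],
    [0,0,0],
    [0,0,0]
  ],
  "angular": [
    [0,0,0],
    [0,0,0],
    [0,0,0],
    [0,0,0],
    [0,0,0]
  ],
  "grip": [1,1,1,1,1]
}}

```text
time_s: 4.8
position: [0.4849, 0.1878, 0.1122]
ee_rot: [3.141, -0.001, 0.034]
ft_force: [-0.1, -3.2, 6.2]
gripper_width: 0.34
grip_force: 58.7
```

Emit:
{"method": "jog_arm", "body": {
  "xyz": [
    [0,0,-0.015],
    [0,0,-0.05],
    [0,0,-0.095],
    [0,0,-0.135],
    [0,0,-0.16]
  ],
  "angular": [
    [0,0,0],
    [0,0,0],
    [0,0,0],
    [0,0,0],
    [0,0,0]
  ],
  "grip": [1,1,1,1,1]
}}

```text
time_s: 5.3
position: [0.4849, 0.1883, 0.2745]
ee_rot: [-3.141, -0.003, 0.034]
ft_force: [0.6, -0.7, -3.8]
gripper_width: 0.342
grip_force: 59.8
```

Emit:
{"method": "jog_arm", "body": {
  "xyz": [
    [0.003,0.015,-0.03],
    [0.006,0.045,-0.05],
    [0.01,0.08,-0.06],
    [0.015,0.12,-0.06],
    [0.02,0.16,-0.06]
  ],
  "angular": [
    [0,0,0],
    [0,0,0],
    [0,0,0],
    [0,0,0],
    [0,0,0]
  ],
  "grip": [1,1,1,1,1]
}}

```text
time_s: 5.8
position: [0.5095, 0.0276, 0.3318]
ee_rot: [-3.142, -0.001, 0.035]
ft_force: [-0.0, 0.1, -2.7]
gripper_width: 0.34
grip_force: 60.0
```

Emit:
{"method": "jog_arm", "body": {
  "xyz": [
    [0.005,0.04,0],
    [0.01,0.08,0],
    [0.015,0.12,0],
    [0.02,0.16,0],
    [0.023,0.19,0]
  ],
  "angular": [
    [0,0,0],
    [0,0,0],
    [0,0,0],
    [0,0,0],
    [0,0,0]
  ],
  "grip": [1,1,1,1,1]
}}

```text
time_s: 6.3
position: [0.5388, -0.1625, 0.3311]
ee_rot: [3.141, 0.0, 0.033]
ft_force: [0.1, 0.6, -2.5]
gripper_width: 0.346
grip_force: 60.1
```

Emit:
{"method": "jog_arm", "body": {
  "xyz": [
    [0.002,0.03,0],
    [0.004,0.06,0],
    [0.006,0.085,0],
    [0.008,0.1,0],
    [0.008,0.1,0]
  ],
  "angular": [
    [0,0,-0.02],
    [0,0,-0.05],
    [0,0,-0.08],
    [0,0,-0.104],
    [0,0,-0.104]
  ],
  "grip": [1,1,1,1,1]
}}

```text
time_s: 6.8
position: [0.5502, -0.2616, 0.3307]
ee_rot: [-3.142, 0.001, 0.137]
ft_force: [0.9, -0.3, -3.5]
gripper_width: 0.337
grip_force: 60.1
```

```bash
python3 look.py w4; python3 look.py w5
python3 - <<'E'
from h import *
s=ctrl.sense(); print(s['position'].round(4),s['ee_rot'].round(4),s['gripper_width'])
z=np.load('pics/w5.npz'); m=eyes.camera_model('wrist'); T=z['T']; C=cloud(m,T,z['d'])
# in tool frame
T0=T@np.linalg.inv(np.array(m['hand_eye'])); Q=(C-T0[:3,3])@T0[:3,:3]
for a,b in [(-.045,-.03),(.002,.02),(.05,.07)]:
    M=(abs(Q[...,0])<.03)&(abs(Q[...,1])<.07)&(Q[...,2]>a)&(Q[...,2]<b); P=Q[M]
    if len(P)>10:
        v,u=np.where(M); print(a,len(P),u.min(),u.max(),v.min(),v.max(),np.median(P,0).round(4),cv2.minAreaRect((P[:,:2]*1000).astype(np.float32)))
E
```

```text
6.8 [ 0.5502 -0.2616  0.3307] [-3.1416e+00  9.0000e-04  1.3650e-01] 0.051 [ 0.88 -0.3  -3.55]
6.85 [ 0.5501 -0.2604  0.3307] [-3.1408e+00  1.0000e-03  1.3620e-01] 0.024 [-0.43 -0.33 -3.23]
[ 0.5501 -0.2596  0.3308] [-3.1406e+00  8.0000e-04  1.3670e-01] 0.34289398864348153
-0.045 4221 154 381 259 324 [ 0.0027 -0.0004 -0.0377] ((1.1510419845581055, 2.2728233337402344), (25.93344497680664, 78.75652313232422), 0.09953573346138)
0.002 2709 159 341 226 248 [ 0.0027 -0.0062  0.0125] ((-0.8328661918640137, -5.170291900634766), (9.570012092590332, 94.2593994140625), 0.14145638048648834)
0.05 1607 222 299 182 221 [ 0.0032 -0.0018  0.0619] ((0.6521396636962891, 0.06970024108886719), (27.591583251953125, 50.061527252197266), 0.23030143976211548)
```

View pics/w5.png

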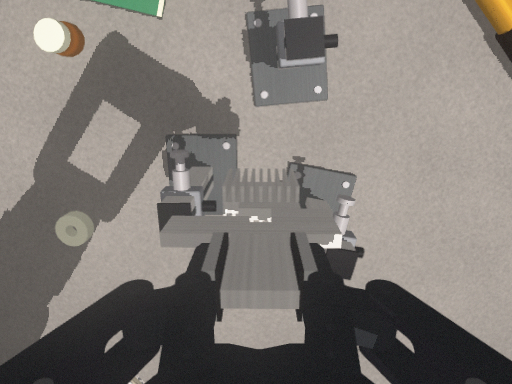

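The sink is held square: bar top edge at (160–341, 226–248), and in the tool frame the sink centre is about (-0.8, 0) mm. I'll descend beside the stud, then slide the long lip over the neck.

Emit:
{"method": "jog_arm", "body": {
  "xyz": [
    [0.001,0,0.02],
    [0.0018,0,0.05],
    [0.0018,0,0.08],
    [0.0018,0,0.11],
    [0.0018,0,0.13]
  ],
  "angular": [
    [0,0,0],
    [0,0,-0.001],
    [0,0,-0.001],
    [0,0,-0.001],
    [0,0,-0.001]
  ],
  "grip": [1,1,1,1,1]
}}

```text
time_s: 7.4
position: [0.5512, -0.258, 0.1993]
ee_rot: [-3.14, 0.002, 0.139]
ft_force: [-0.8, -1.0, -1.9]
gripper_width: 0.338
grip_force: 60.0
```

Emit:
{"method": "jog_arm", "body": {
  "xyz": [
    [0,0,0.007],
    [0,0,0.0138],
    [0,0,0.0138],
    [0,0,0.0138],
    [0,0,0.0138]
  ],
  "angular": [
    [0,0,0],
    [0,0,0],
    [0,0,0],
    [0,0,0],
    [0,0,0]
  ],
  "grip": [1,1,1,1,1]
}}

```text
time_s: 7.9
position: [0.5528, -0.2599, 0.1886]
ee_rot: [3.141, -0.001, 0.139]
ft_force: [-0.2, 0.3, -3.2]
gripper_width: 0.341
grip_force: 60.0
```

```bash
cat > st.py <<'E'
from h import *
s=ctrl.sense(); d=s['position'][:2]-[.4931,-.1835]; c,q=np.cos(.138),np.sin(.138)
print('t',s['time_s'],'tcp stand x,y mm',(1000*(c*d[0]+q*d[1])).round(1),(1000*(-q*d[0]+c*d[1])).round(1),'sink x',(1000*(c*d[0]+q*d[1])-.8).round(1),'bottom',(s['position'][2]-.1122).round(4),s['ee_rot'].round(4),'F',s['ft_force'].round(2),'qv',abs(s['qvel']).max().round(3))
E
python3 st.py; python3 look.py w6;python3 st.py
python3 - <<'E'
from h import *
z=np.load('pics/w6.npz'); m=eyes.camera_model('wrist'); T=z['T']; C=cloud(m,T,z['d'])
D=C-[.4931,-.1835,0]; c,q=np.cos(.138),np.sin(.138); x=c*D[...,0]+q*D[...,1]; y=-q*D[...,0]+c*D[...,1]; zz=C[...,2]
M=(abs(y)<.02)&(x>.025)&(x<.075)&(zz>.125)&(zz<.16)
for a in range(25,66,1):
    k=M&(abs(x-a/1000)<.0005)
    if k.sum()>2: print(a,k.sum(),zz[k].max().round(4),(1000*y[k].mean()).round(1),end=' | ')
M=(abs(x-.047)<.015)&(y<-.02)&(y>-.1)&(zz>.165)&(zz<.19); print('\nbar x',np.median(x[M]),cv2.minAreaRect(np.c_[x[M],y[M]].astype(np.float32)*1000))
E
```

```text
t 7.9 tcp stand x,y mm 48.7 -83.9 sink x 47.9 bottom 0.0764 [ 3.1407e+00 -1.5000e-03  1.3880e-01] F [-0.23  0.34 -3.22] qv 0.004
7.9 [ 0.5528 -0.2599  0.1886] [ 3.1407e+00 -1.5000e-03  1.3880e-01] 0.004 [-0.23  0.34 -3.22]
t 7.95 tcp stand x,y mm 48.6 -83.9 sink x 47.8 bottom 0.0763 [ 3.1407e+00 -1.4000e-03  1.3870e-01] F [-0.   -0.48 -3.12] qv 0.004
25 26 0.1485 -2.9 | 26 33 0.149 -3.5 | 27 45 0.1487 -3.7 | 28 39 0.1484 -2.8 | 29 44 0.1484 -3.3 | 30 47 0.149 -3.8 | 31 33 0.1482 -3.8 | 32 50 0.1484 -3.2 | 33 39 0.1485 -3.8 | 34 44 0.1487 -3.3 | 35 42 0.1489 -3.7 | 36 52 0.1488 -3.6 | 37 37 0.1485 -4.4 | 38 51 0.1486 -2.5 | 39 127 0.1484 -1.8 | 40 55 0.1482 -2.5 | 41 25 0.1447 -2.5 | 42 24 0.1455 -2.3 | 43 25 0.1448 -2.6 | 44 27 0.1441 -3.0 | 45 28 0.1446 -2.2 | 46 29 0.1447 -3.0 | 47 21 0.1447 -2.0 | 48 28 0.1444 -2.8 | 49 26 0.1446 -2.2 | 50 28 0.1444 -3.5 | 51 24 0.1446 -2.3 | 52 9 0.1445 -3.4 | 54 41 0.1485 -3.3 | 55 55 0.1495 -3.2 | 56 55 0.1491 -3.7 | 57 49 0.1492 -3.8 | 58 54 0.1491 -3.7 | 59 191 0.1497 -1.3 | 60 85 0.1484 -1.7 | 
bar x 0.05156147657912076 ((48.28611755371094, -65.64649200439453), (9.324895858764648, 68.71794128417969), 1.0601590871810913)
```

Emit:
{"method": "jog_arm", "body": {
  "xyz": [
    [-0.001,-0.005,0],
    [-0.001,-0.015,0],
    [-0.001,-0.027,0],
    [-0.001,-0.039,0],
    [-0.001,-0.049,0]
  ],
  "angular": [
    [0,0,0],
    [0,0,0],
    [0,0,0],
    [0,0,0],
    [0,0,0]
  ],
  "grip": [1,1,1,1,1]
}}

```text
time_s: 8.45
position: [0.5442, -0.2098, 0.1875]
ee_rot: [-3.141, 0.0, 0.139]
ft_force: [-0.0, -0.3, -2.3]
gripper_width: 0.34
grip_force: 60.1
```

Emit:
{"method": "jog_arm", "body": {
  "xyz": [
    [0,0,0],
    [0,0,0.001],
    [0,0,0.002],
    [0,0,0.003],
    [0,0,0.004]
  ],
  "angular": [
    [0,0,0],
    [0,0,0],
    [0,0,0],
    [0,0,0],
    [0,0,0]
  ],
  "grip": [1,1,1,1,1]
}}

```text
time_s: 8.95
position: [0.5445, -0.2117, 0.1833]
ee_rot: [-3.142, 0.0, 0.138]
ft_force: [-0.4, -0.4, -3.6]
gripper_width: 0.34
grip_force: 60.0
```

```bash
python3 st.py
```

```text
t 8.95 tcp stand x,y mm 47.0 -35.0 sink x 46.2 bottom 0.0711 [-3.1416e+00  1.0000e-04  1.3830e-01] F [-0.43 -0.4  -3.62] qv 0.021
```

Now to feel for contact in 0.5 mm steps.

Emit:
{"method": "jog_arm", "body": {
  "xyz": [
    [0.0005,0,0],
    [0.0005,0,0.0005],
    [0.0005,0,0.0005],
    [0.0005,0,0.001],
    [0.0005,0,0.001]
  ],
  "angular": [
    [0,0,0],
    [0,0,0],
    [0,0,0],
    [0,0,0],
    [0,0,0]
  ],
  "grip": [1,1,1,1,1]
}}

```text
time_s: 9.45
position: [0.5449, -0.2113, 0.1824]
ee_rot: [-3.142, 0.0, 0.139]
ft_force: [-0.5, -0.5, -2.1]
gripper_width: 0.341
grip_force: 60.0
```

Emit:
{"method": "jog_arm", "body": {
  "xyz": [
    [0,0,0],
    [0,0,0.0005],
    [0,0,0.0005],
    [0,0,0.0005],
    [0,0,0.0005]
  ],
  "angular": [
    [0,0,0],
    [0,0,0],
    [0,0,0],
    [0,0,0],
    [0,0,0]
  ],
  "grip": [1,1,1,1,1]
}}

```text
time_s: 9.95
position: [0.545, -0.2113, 0.182]
ee_rot: [3.142, -0.0, 0.139]
ft_force: [0.3, 0.3, -2.0]
gripper_width: 0.341
grip_force: 60.0
```

```bash
python3 st.py
```

```text
t 9.95 tcp stand x,y mm 47.6 -34.6 sink x 46.8 bottom 0.0698 [ 3.1416 -0.      0.1388] F [ 0.27  0.33 -2.02] qv 0.002
```

Emit:
{"method": "jog_arm", "body": {
  "xyz": [
    [0,0,0.0003],
    [0,0,0.0005],
    [0,0,0.0005],
    [0,0,0.0005],
    [0,0,0.0005]
  ],
  "angular": [
    [0,0,0],
    [0,0,0],
    [0,0,0],
    [0,0,0],
    [0,0,0]
  ],
  "grip": [1,1,1,1,1]
}}

```text
time_s: 10.45
position: [0.545, -0.2113, 0.1815]
ee_rot: [3.142, -0.0, 0.139]
ft_force: [0.7, 0.6, -3.5]
gripper_width: 0.338
grip_force: 60.0
```

Emit:
{"method": "jog_arm", "body": {
  "xyz": [
    [0,0,0.0003],
    [0,0,0.0005],
    [0,0,0.0005],
    [0,0,0.0005],
    [0,0,0.0005]
  ],
  "angular": [
    [0,0,0],
    [0,0,0],
    [0,0,0],
    [0,0,0],
    [0,0,0]
  ],
  "grip": [1,1,1,1,1]
}}

```text
time_s: 10.95
position: [0.545, -0.2113, 0.181]
ee_rot: [-3.142, 0.0, 0.139]
ft_force: [0.6, -0.1, -3.2]
gripper_width: 0.34
grip_force: 60.0
```

```bash
python3 st.py
```

```text
t 10.95 tcp stand x,y mm 47.5 -34.6 sink x 46.7 bottom 0.0688 [-3.1415e+00  1.0000e-04  1.3880e-01] F [ 0.57 -0.12 -3.2 ] qv 0.001
```

No contact yet; lower further.

Emit:
{"method": "jog_arm", "body": {
  "xyz": [
    [0,0,0.0003],
    [0,0,0.0005],
    [0,0,0.0005],
    [0,0,0.0005],
    [0,0,0.0005]
  ],
  "angular": [
    [0,0,0],
    [0,0,0],
    [0,0,0],
    [0,0,0],
    [0,0,0]
  ],
  "grip": [1,1,1,1,1]
}}

```text
time_s: 11.45
position: [0.5451, -0.2113, 0.1807]
ee_rot: [3.141, -0.0, 0.139]
ft_force: [-1.6, 0.3, 2.2]
gripper_width: 0.342
grip_force: 60.5
```

Emit:
{"method": "jog_arm", "body": {
  "xyz": [
    [0,0,0.0003],
    [0,0,0.0005],
    [0,0,0.0005],
    [0,0,0.0005],
    [0,0,0.0005]
  ],
  "angular": [
    [0,0,0],
    [0,0,0],
    [0,0,0],
    [0,0,0],
    [0,0,0]
  ],
  "grip": [1,1,1,1,1]
}}

```text
time_s: 11.95
position: [0.5452, -0.2114, 0.1805]
ee_rot: [3.141, -0.001, 0.139]
ft_force: [-1.8, -0.4, 5.3]
gripper_width: 0.345
grip_force: 60.9
```

```bash
python3 st.py
```

```text
t 11.95 tcp stand x,y mm 47.8 -34.8 sink x 47.0 bottom 0.0683 [ 3.1413e+00 -5.0000e-04  1.3880e-01] F [-1.79 -0.43  5.32] qv 0.002
```

Contact felt at TCP z ≈ 0.181. Back off about 2.2 mm to centre the slot, then slide in stages.

Emit:
{"method": "jog_arm", "body": {
  "xyz": [
    [0,0,-0.001],
    [0,0,-0.0022],
    [0,0,-0.0022],
    [0,-0.004,-0.0022],
    [0,-0.01,-0.0022]
  ],
  "angular": [
    [0,0,0],
    [0,0,0],
    [0,0,0],
    [0,0,0],
    [0,0,0]
  ],
  "grip": [1,1,1,1,1]
}}

```text
time_s: 12.45
position: [0.5435, -0.2011, 0.1819]
ee_rot: [-3.141, 0.0, 0.138]
ft_force: [0.3, 0.3, -2.8]
gripper_width: 0.341
grip_force: 60.0
```

Emit:
{"method": "jog_arm", "body": {
  "xyz": [
    [0,-0.002,0],
    [0,-0.004,0],
    [0,-0.006,0],
    [0,-0.008,0],
    [0,-0.01,0]
  ],
  "angular": [
    [0,0,0],
    [0,0,0],
    [0,0,0],
    [0,0,0],
    [0,0,0]
  ],
  "grip": [1,1,1,1,1]
}}

```text
time_s: 12.95
position: [0.5422, -0.1913, 0.1822]
ee_rot: [3.142, -0.0, 0.139]
ft_force: [-0.2, -0.7, -2.3]
gripper_width: 0.342
grip_force: 60.2
```

```bash
python3 st.py
```

```text
t 12.95 tcp stand x,y mm 47.5 -14.5 sink x 46.7 bottom 0.07 [ 3.1416 -0.      0.1387] F [-0.15 -0.72 -2.31] qv 0.032
```

Emit:
{"method": "jog_arm", "body": {
  "xyz": [
    [0,-0.002,0],
    [0,-0.004,0],
    [0,-0.006,0],
    [0,-0.008,0],
    [0,-0.01,0]
  ],
  "angular": [
    [0,0,0],
    [0,0,0],
    [0,0,0],
    [0,0,0],
    [0,0,0]
  ],
  "grip": [1,1,1,1,1]
}}

```text
time_s: 13.45
position: [0.5408, -0.1814, 0.1822]
ee_rot: [-3.142, 0.0, 0.139]
ft_force: [-0.7, 0.3, -2.5]
gripper_width: 0.337
grip_force: 60.2
```

Emit:
{"method": "jog_arm", "body": {
  "xyz": [
    [0,-0.001,0],
    [0,-0.002,0],
    [0,-0.003,0],
    [0,-0.004,0],
    [0,-0.004,0]
  ],
  "angular": [
    [0,0,0],
    [0,0,0],
    [0,0,0],
    [0,0,0],
    [0,0,0]
  ],
  "grip": [1,1,1,1,1]
}}

```text
time_s: 13.95
position: [0.5403, -0.1775, 0.1822]
ee_rot: [-3.142, 0.0, 0.139]
ft_force: [0.0, -0.8, -3.0]
gripper_width: 0.34
grip_force: 60.2
```

```bash
python3 st.py
```

```text
t 13.95 tcp stand x,y mm 47.5 -0.5 sink x 46.7 bottom 0.07 [-3.1416  0.      0.1389] F [ 0.02 -0.77 -3.04] qv 0.002
```

The stud is at the slot's inner end with no contact. Let down into the notch.

Emit:
{"method": "jog_arm", "body": {
  "xyz": [
    [0,0,0.001],
    [0,0,0.0025],
    [0,0,0.004],
    [0,0,0.005],
    [0,0,0.005]
  ],
  "angular": [
    [0,0,0],
    [0,0,0],
    [0,0,0],
    [0,0,0],
    [0,0,0]
  ],
  "grip": [1,1,1,1,1]
}}

```text
time_s: 14.45
position: [0.5401, -0.1776, 0.1769]
ee_rot: [-3.141, 0.0, 0.139]
ft_force: [-0.4, -0.0, -1.9]
gripper_width: 0.34
grip_force: 60.2
```

Emit:
{"method": "jog_arm", "body": {
  "xyz": [
    [0,0,0.001],
    [0,0,0.002],
    [0,0,0.003],
    [0,0,0.004],
    [0,0,0.004]
  ],
  "angular": [
    [0,0,0],
    [0,0,0],
    [0,0,0],
    [0,0,0],
    [0,0,0]
  ],
  "grip": [1,1,1,1,1]
}}

```text
time_s: 14.95
position: [0.5402, -0.1775, 0.173]
ee_rot: [-3.141, 0.0, 0.139]
ft_force: [1.0, 0.9, -2.1]
gripper_width: 0.341
grip_force: 60.2
```

```bash
python3 st.py
```

```text
t 14.95 tcp stand x,y mm 47.4 -0.5 sink x 46.6 bottom 0.0608 [-3.1414e+00  3.0000e-04  1.3880e-01] F [ 0.96  0.93 -2.14] qv 0.002
```

Emit:
{"method": "jog_arm", "body": {
  "xyz": [
    [0,0,0.0003],
    [0,0,0.0006],
    [0,0,0.0008],
    [0,0,0.0008],
    [0,0,0.0008]
  ],
  "angular": [
    [0,0,0],
    [0,0,0],
    [0,0,0],
    [0,0,0],
    [0,0,0]
  ],
  "grip": [1,1,1,1,1]
}}

```text
time_s: 15.45
position: [0.5403, -0.1776, 0.1724]
ee_rot: [-3.142, 0.0, 0.139]
ft_force: [-0.8, -0.4, -2.7]
gripper_width: 0.343
grip_force: 60.2
```

Emit:
{"method": "jog_arm", "body": {
  "xyz": [
    [0,0,0.0003],
    [0,0,0.0005],
    [0,0,0.0005],
    [0,0,0.0005],
    [0,0,0.0005]
  ],
  "angular": [
    [0,0,0],
    [0,0,0],
    [0,0,0],
    [0,0,0],
    [0,0,0]
  ],
  "grip": [1,1,1,1,1]
}}

```text
time_s: 15.95
position: [0.5403, -0.1776, 0.1719]
ee_rot: [-3.142, -0.0, 0.139]
ft_force: [-1.3, 0.3, -2.3]
gripper_width: 0.338
grip_force: 60.2
```

```bash
python3 st.py
```

```text
t 15.95 tcp stand x,y mm 47.6 -0.6 sink x 46.8 bottom 0.0597 [-3.1416 -0.      0.1388] F [-1.3   0.32 -2.32] qv 0.001
```

Emit:
{"method": "jog_arm", "body": {
  "xyz": [
    [0,0,0.0003],
    [0,0,0.0005],
    [0,0,0.0005],
    [0,0,0.0005],
    [0,0,0.0005]
  ],
  "angular": [
    [0,0,0],
    [0,0,0],
    [0,0,0],
    [0,0,0],
    [0,0,0]
  ],
  "grip": [1,1,1,1,1]
}}

```text
time_s: 16.45
position: [0.5403, -0.1776, 0.1715]
ee_rot: [3.142, -0.0, 0.139]
ft_force: [-0.5, 1.1, -0.3]
gripper_width: 0.341
grip_force: 60.1
```

```bash
python3 st.py
```

```text
t 16.45 tcp stand x,y mm 47.6 -0.6 sink x 46.8 bottom 0.0593 [ 3.1415e+00 -2.0000e-04  1.3880e-01] F [-0.54  1.1  -0.26] qv 0.003
```

The weight is now on the stud. Release gently.

Emit:
{"method": "jog_arm", "body": {
  "xyz": [
    [0,0,0],
    [0,0,0],
    [0,0,0],
    [0,0,0],
    [0,0,0]
  ],
  "angular": [
    [0,0,0],
    [0,0,0],
    [0,0,0],
    [0,0,0],
    [0,0,0]
  ],
  "grip": [0.64,0.6,0.55,0.45,0.35]
}}

```text
time_s: 16.95
position: [0.5403, -0.1776, 0.1714]
ee_rot: [3.142, -0.0, 0.139]
ft_force: [1.1, -0.4, -0.5]
gripper_width: 0.648
grip_force: 0.0
```

Emit:
{"method": "jog_arm", "body": {
  "xyz": [
    [0,0,0],
    [0,0,0],
    [0,0,0],
    [0,0,0],
    [0,0,0]
  ],
  "angular": [
    [0,0,0],
    [0,0,0],
    [0,0,0],
    [0,0,0],
    [0,0,0]
  ],
  "grip": [0.25,0.15,0.15,0.15,0.15]
}}

```text
time_s: 17.45
position: [0.5403, -0.1776, 0.1714]
ee_rot: [-3.142, 0.0, 0.139]
ft_force: [-0.4, -0.1, -0.7]
gripper_width: 0.854
grip_force: 0.0
```

```bash
python3 st.py; python3 look.py w7
```

```text
t 17.45 tcp stand x,y mm 47.5 -0.7 sink x 46.7 bottom 0.0592 [-3.1416  0.      0.1388] F [-0.37 -0.09 -0.71] qv 0.002
17.45 [ 0.5403 -0.1776  0.1714] [-3.1416  0.      0.1388] 0.002 [-0.37 -0.09 -0.71]
```

View pics/w7.png

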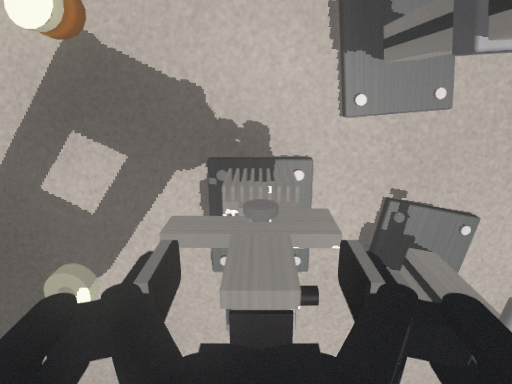

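The sink hangs on the stud, with the head visible at (260,210) in front of the bar at (163–340, 230). The fingers are clear on both sides. Raise straight up and check.

Emit:
{"method": "jog_arm", "body": {
  "xyz": [
    [0,0,-0.01],
    [0,0,-0.03],
    [0,0,-0.06],
    [0,0,-0.09],
    [0,0,-0.12]
  ],
  "angular": [
    [0,0,0],
    [0,0,0],
    [0,0,0],
    [0,0,0],
    [0,0,0]
  ],
  "grip": [0.15,0.15,0.15,0.15,0.15]
}}

```text
time_s: 18.0
position: [0.5402, -0.1776, 0.2934]
ee_rot: [3.141, -0.0, 0.139]
ft_force: [-0.2, -1.1, -0.0]
gripper_width: 0.848
grip_force: 0.0
```

Emit:
{"method": "jog_arm", "body": {
  "xyz": [
    [0,0,-0.02],
    [0,0,-0.02],
    [0,0,-0.02],
    [0,0,-0.02],
    [0,0,-0.02]
  ],
  "angular": [
    [0,0,0],
    [0,0,0],
    [0,0,0],
    [0,0,0],
    [0,0,0]
  ],
  "grip": [0.15,0.15,0.15,0.15,0.15]
}}

```text
time_s: 18.5
position: [0.5397, -0.1774, 0.3101]
ee_rot: [-3.141, 0.002, 0.139]
ft_force: [1.2, -0.8, 0.7]
gripper_width: 0.85
grip_force: 0.0
```

```bash
python3 look.py w8
python3 - <<'E'
from h import *
z=np.load('pics/w8.npz'); m=eyes.camera_model('wrist'); T=z['T']; C=cloud(m,T,z['d'])
D=C-[.4931,-.1835,0]; c,q=np.cos(.138),np.sin(.138); x=c*D[...,0]+q*D[...,1]; y=-q*D[...,0]+c*D[...,1]; zz=C[...,2]
for a,b in [(.15,.168),(.2,.22)]:
    M=(abs(x-.047)<.02)&(abs(y)<.08)&(zz>a)&(zz<b)
    print(a,np.median(zz[M]),cv2.minAreaRect(np.c_[x[M],y[M]].astype(np.float32)*1000))
    for s in (-1,1):
        k=M&(y*s>.005); print('  side',s,k.sum(),np.median(zz[k]).round(4))
E
```

```text
18.5 [ 0.5397 -0.1774  0.3101] [-3.1407e+00  1.9000e-03  1.3880e-01] 0.003 [ 1.16 -0.75  0.67]
0.15 0.15920013983881748 ((47.004615783691406, 4.463939666748047), (93.08737182617188, 8.30150318145752), 89.9007797241211)
  side -1 370 0.1592
  side 1 474 0.1592
0.2 0.20920600629715677 ((46.681549072265625, 0.13022994995117188), (29.735986709594727, 8.897636413574219), 89.69954681396484)
  side -1 180 0.2093
  side 1 173 0.2091
```

View pics/w8.png

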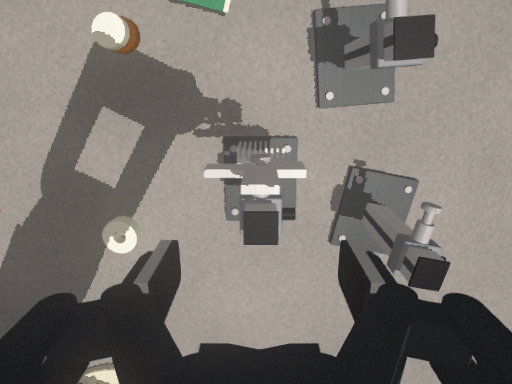

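The sink hangs level and centred (bar at (205–305, 172)): x 47 mm, y about 0, middle about 134 mm above the bench. The arm is clear, so I'll hand in.

```bash
python3 -c "
from rig import ticket
print(ticket.job_done())"
```

```text
the job is handed in; nothing more can be done
None
```

The heat sink hangs freely, level and centred on the leftmost stand's stud, with the gripper clear; I handed the job in at about 18.5 s, but no verdict came back.

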